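# Tighten the mug rack and hang up the mugs

### The arm

A 6-joint arm with a two-finger parallel gripper is mounted at the origin on a cart in front of the work surface, level with it; the furniture and walls round the work are solid. World frame = base frame: x ahead of the robot, y to its left, z up, the work surface at z = 0. Lengths are in m, angles in rad, forces in N, time in s.
With the tool pointing down it reaches from about 0.325 to 0.85 m from the base axis. Payload 15.5 kg.
Tool frame: the origin (TCP) lies at the very end of the fingers, on their centre line; the grasp point (between the pads) lies bot.grasp_offset behind it (bot.grasp_offset is the distance from the TCP to the grasp point, in m); z points along the fingers, y is the direction in which the jaws open and shut (so a half turn about z gives the same grasp; the last joint's range is limited). The gripper opens to 91 mm and grips with 3 to 60 N. Pads are 32 mm wide; open, the fingers measure 118 mm over their backs; the gripper's body (76 mm by 178 mm) begins 60 mm behind the grasp point.
Start: joints at [-1.308, 0.494, 1.345, -0, 1.302, -0.096], TCP at [0.219, -0.585, 0.214] pointing down, gripper open.
Joint ranges: [-2.91, 2.91], [-0.82, 2.16], [0.22, 2.67], [-1.22, 4.37], [0.12, 2.79], [-3.08, 3.08]. Speed limits (rad/s): [1.89, 1.89, 2.57, 3.01, 3.01, 3.01].

### API

Orientations are given as a rotation vector (axis times angle).
In Python, from workcell import bot, effector, kin, optics, close_job gives the robot as it stands. Calls block until the motion is done:
- bot.move_ptp(position, orientation): joint-space move of the TCP to a pose.
- bot.move_straight(position, feed=0.15, orientation=None, guard=None): straight line of the TCP; orientation=None keeps the orientation; feed is the mean speed in m/s. With guard (N) it stops when the force on the tool has changed by that much, and returns True; else False.
- bot.set_joints(angles): joint-space move.
- effector.gripper_to(opening, f_grip=None): opening from 0.0 (shut) to 1.0 (fully open); f_grip is the grip in N (None keeps the last); returns when the fingers have stopped.
- bot.dwell(seconds).
- kin.solve_ik(position, orientation): joint angles nearest the present ones, or None.
- optics.get_image(name): name is "side" or "top"; returns the picture (400x640x3 uint8, red, green, blue); there is no depth.
- optics.camera_params(name): a dict with "fx", "fy", "cx", "cy" (pixels), "origin" and "rotation" of the camera in the world. Camera axes: x right, y down, z forward; pixel columns grow to the right and rows downward; lengths in m; the calibration is good to about 2 mm. A picture is of the moment at which its call begins. camera_params takes no time and is no camera call.
A pose or a line that the arm cannot do raises bot.IKError and nothing moves.
- close_job(): hands the job in, once; it reports no verdict.
Readings, each from a call of its own:
- bot.current_time(): time.
- bot.current_qpos(): joint angles.
- bot.current_joint_velocities(): joint speeds.
- bot.current_tau(): joint torques, N m.
- bot.current_tcp_pos(): TCP position.
- bot.current_eef_rot(): TCP orientation.
- bot.current_contact_force(): force on the tool from outside, world axes, zero at the start.
- bot.current_torque(): the same for the moment, N m.
- bot.current_finger_gap(): opening from 0.0 (shut) to 1.0 (fully open).
Only numpy, scipy, OpenCV 4.12 (cv2) and the standard library are available. Lean on these libraries where they do the work, as an engineer would, in place of code of your own. Each camera call takes 0.05 s, during which the arm holds its last target. There are 200 camera calls.

### The job

The mug rack is loose: take the T-handle hex key from its stand, turn both socket bolts in the rack's foot clockwise until they are tight against the stop, and put the key back upright, fully home in its stand. Then hang every white mug that is there by its handle, one to a hook; leave the other things alone.

Things in the scene. Friction and masses are not known exactly. Their poses are not given: they have to be found in the camera images.
- rack: fixed mug rack, mm: wooden foot 205 x 270 (x, y), 28 thick, two flat steel uprights 26 wide at x=80, y=+-70, 193 high, steel strips 3 high on the foot from them to x=-53; rail 12 thick along y at x=80, z=178, y=-165..165, with three wire hooks that point to -x. Origin: centre of the foot's underside; x away from the robot.
- bolt0 (a joint): left (+y) socket bolt in the foot, rad: grows clockwise seen from above, hard stop (tight) at 2.6. Stays where it is left; turning takes about 0.05 N m. Its socket is a hexagon 17 mm across flats, 23 mm deep; at value 0 two flats have normals along the rack's +-x (repeats every 60 degrees).
- bolt1 (a joint): right (-y) socket bolt, same as bolt0.
- socket0 (a point): centre of the mouth of bolt0's hex socket, flush with the foot's top, 28 mm above the worktop (x=-75, y=70 mm in the rack's frame). The round bolt head is 38 mm across. Turns with the bolt.
- socket1 (a point): the same for bolt1 (x=-75, y=-70 mm in the rack's frame).
- hex_key: T-handle hex key, 100 g, stands in its stand, and by itself in a socket. Origin at the tip, z up, x along the crossbar. Up from the tip, mm: hexagon, flats with normals +-x, bevelled from 11 to 16 across flats in the first 7, then 16 to 24, collar 29 wide at 22-27 that stops it on bolt head or stand, round 10 shank, black crossbar 90 x 14 x 18 (x, y, z), its middle 130 above the tip.
- key_stand: fixed wooden block 80 x 80 x 40 mm with an upright 22 mm hole, 30 mm deep, in the middle of its top. Origin: centre of the underside. With the key home in it, the tip is 18 mm above the worktop and the collar lies on the block.
- hook0 (a point): left (+y) hook: top of the 8 mm wire at its low point, 174 mm above the worktop (x=3, y=140 mm in the rack's frame). From the rail the wire runs to -x, falling 8 mm to this flat low point (x=12 to -6), then turns up at 45 degrees to its end at x=-24, whose top is at z=192 mm.
- hook1 (a point): middle hook, same shape (x=3, y=0 in the rack's frame).
- hook2 (a point): right (-y) hook, same shape (x=3, y=-140 mm in the rack's frame).
- mug0: white mug, about 160 g, loose, upright at the start: straight round body 62 mm across, 85 high, wall 4, thick bottom, with a loop handle of 9 mm bar at its -y side, in the y-z plane, out to y=-71 mm. The handle's opening (a hook passes along x) spans y=-31 to -62 and z=23 to 67 mm. Origin: centre of the underside. Hung, it swings for some seconds. May be absent.
- loop0 (a point): middle of the opening of mug0's handle (y = -48, z = 45 mm in the mug's frame).
- mug1: white mug, about 160 g, loose, upright at the start: straight round body 62 mm across, 85 high, wall 4, thick bottom, with a loop handle of 9 mm bar at its -y side, in the y-z plane, out to y=-71 mm. The handle's opening (a hook passes along x) spans y=-31 to -62 and z=23 to 67 mm. Origin: centre of the underside. Hung, it swings for some seconds. May be absent.
- loop1 (a point): middle of the opening of mug1's handle (y = -48, z = 45 mm in the mug's frame).
- mug2: white mug, about 160 g, loose, upright at the start: straight round body 62 mm across, 85 high, wall 4, thick bottom, with a loop handle of 9 mm bar at its -y side, in the y-z plane, out to y=-71 mm. The handle's opening (a hook passes along x) spans y=-31 to -62 and z=23 to 67 mm. Origin: centre of the underside. Hung, it swings for some seconds. May be absent.
- loop2 (a point): middle of the opening of mug2's handle (y = -48, z = 45 mm in the mug's frame).
- lemon: lemon, 78x55x56 mm, loose bystander; origin about the centre of its underside. Leave alone.
- salt_shaker: glass salt shaker with grey cap, 44x44x90 mm, loose bystander; origin about the centre of its underside. Leave alone.
- cumin: spice jar with yellow cap, 45x44x100 mm, loose bystander; origin about the centre of its underside. Leave alone.
- small_bowl: small white bowl with a green band, 114x116x52 mm, loose bystander; origin about the centre of its underside. Leave alone.
- tomato_tin: low round tin, 75x75x58 mm, loose bystander; origin about the centre of its underside. Leave alone.
- garlic: bulb of garlic, 60x60x59 mm, loose bystander; origin about the centre of its underside. Leave alone.
Mind the look-alikes: they are no part of the job. There is more than one size of the hex_key; the job needs the smallest.

How it is judged:
By the outcome, as a careful person would: the job done as asked, in the order asked, and still so for the second after the job is handed in, with the robot touching nothing.
Of mug0, mug1, mug2 only 1 to 3 are there at a start; the rules pass over those that are not, and their reading is None.
At some moment in a run one of mug0, mug1, mug2 may be knocked a few centimetres aside while the robot is not near it.
It also fails if it takes over 210 s, if anything falls off the work surface, if the arm or the gripper's body presses on something with over 40 N, if the wrist force passes 120 N, or if a joint passes its speed limit or range.

## Working session

There is one attempt and no reset: what is moved stays moved. The work goes in short steps, each a Python script; the robot and the scene stay as the last script left them, time stands still between calls to the robot, and variables do not carry over. Pictures are saved under pics/ and viewed, about 12 in all and at most 16, crops included, and the job is handed in when it is done.

```bash
mkdir -p pics; ls; python3 - <<'E'
from workcell import bot, effector, kin, optics
import cv2, numpy as np
for n in("top","side"):
    im=optics.get_image(n); cv2.imwrite(f"pics/{n}0.png",im[:,:,::-1]); 
    p=optics.camera_params(n); print(n,{k:np.round(v,4).tolist() for k,v in p.items()})
print(bot.grasp_offset,bot.current_tcp_pos(),bot.current_eef_rot(),bot.current_time(),bot.current_finger_gap())
E
```

```text
pics
top {'fx': 505.813, 'fy': 505.813, 'cx': 322.4756, 'cy': 199.3214, 'origin': [-0.4514, 0.237, 1.5029], 'rotation': [-1.5073, 2.1894, -0.7678]}
side {'fx': 429.4929, 'fy': 429.4929, 'cx': 328.2814, 'cy': 201.7491, 'origin': [0.1784, -1.5207, 0.9016], 'rotation': [-2.0551, 0.2692, -0.168]}
0.0188 [ 0.21878586 -0.58509873  0.2133991 ] [-3.09041683e+00 -5.58841669e-01  1.92437627e-04] 0.1 0.9987005947600511
```

View pics/top0.png

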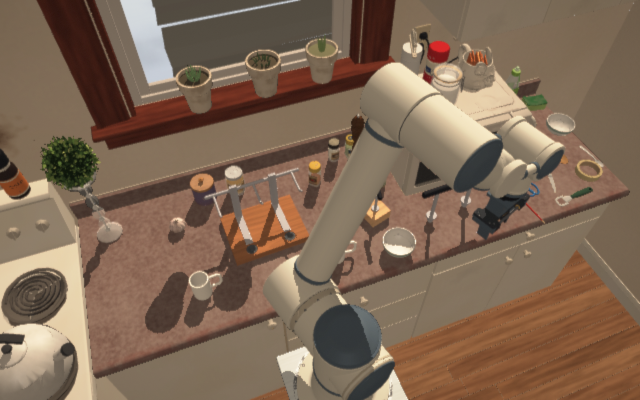

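View pics/side0.png

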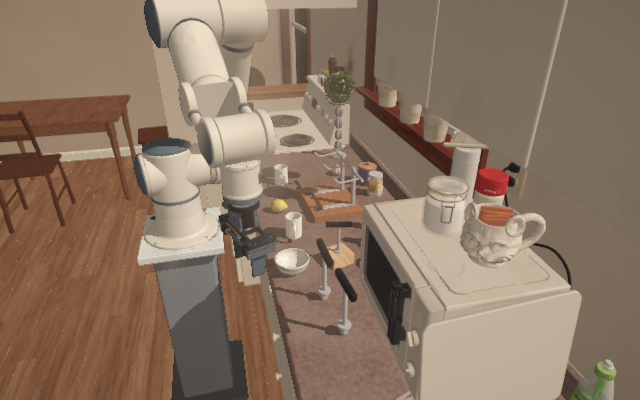

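The scene has the rack with two bolts, a key in a wooden stand at about (375,205) in the top view, and two taller keys to its right. The arm hides part of the top view, so I'll swing it out of the way and look again in enlarged crops.

```bash
python3 - <<'E'
from workcell import bot, effector, kin, optics
import cv2, numpy as np
q=list(bot.current_qpos()); q[0]=-2.4; t=bot.current_time(); bot.set_joints(q); print(bot.current_time()-t)
T=optics.get_image("top"); S=optics.get_image("side")
cv2.imwrite("pics/top1.png",T[:,:,::-1]); cv2.imwrite("pics/side1.png",S[:,:,::-1])
cv2.imwrite("pics/t1c.png",cv2.resize(T[130:310,160:480,::-1],None,fx=2.5,fy=2.5,interpolation=cv2.INTER_CUBIC))
cv2.imwrite("pics/s1c.png",cv2.resize(S[140:340,230:420,::-1],None,fx=3,fy=3,interpolation=cv2.INTER_CUBIC))
E
```

```text
2.3083
```

View pics/t1c.png

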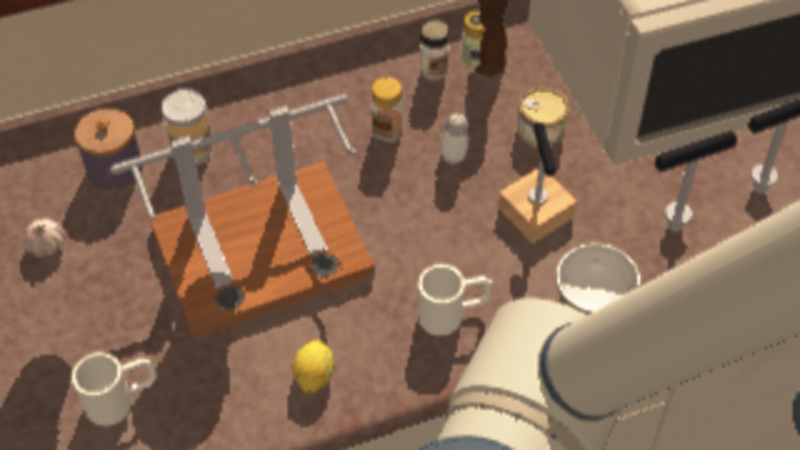

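View pics/s1c.png

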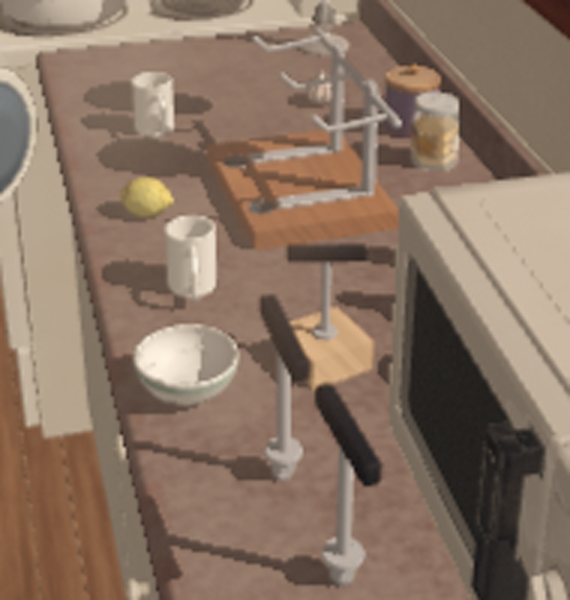

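Both views show two white mugs (near one at top (337,245), far one at top (200,280)), the bolts at top (252,248) and (290,235), and the key in the wooden stand at (375,208). The two other keys are visibly bigger. Next I'll triangulate these points.

```bash
cat > h.py <<'E'
import numpy as np, cv2
from scipy.spatial.transform import Rotation as R
from workcell import bot, effector, kin, optics
C={n:optics.camera_params(n) for n in("top","side")}
def ray(n,uv):
    p=C[n]; d=np.array([(uv[0]-p["cx"])/p["fx"],(uv[1]-p["cy"])/p["fy"],1.])
    r=np.array(p["rotation"]); M=R.from_rotvec(r).as_matrix() if r.size==3 else r
    d=M@d; return np.array(p["origin"]),d/np.linalg.norm(d)
def onz(n,uv,z):
    o,d=ray(n,uv); return o+d*(z-o[2])/d[2]
def tri(t,s):
    o1,d1=ray("top",t);o2,d2=ray("side",s)
    k=np.linalg.lstsq(np.c_[d1,-d2],o2-o1,rcond=None)[0]
    a,b=o1+k[0]*d1,o2+k[1]*d2; return (a+b)/2,np.linalg.norm(a-b)
def proj(n,P):
    p=C[n]; M=R.from_rotvec(p["rotation"]).as_matrix(); v=M.T@(np.array(P)-p["origin"])
    return np.array([p["fx"]*v[0]/v[2]+p["cx"],p["fy"]*v[1]/v[2]+p["cy"]])
E
python3 - <<'E'
from h import *
np.set_printoptions(precision=4,suppress=True)
for n,t,s,z in [("b0",(251.6,248.4),(309,192.7),.028),("b1",(289.6,235.2),(318.3,208.3),.028),("bar far",(374.8,180),(352.3,224),.148),("bar near",(380,198.8),(326.3,224),.148),("collar",(375.2,208.4),(338,250.7),.043),("mugN",(336.8,245.2),(293.3,215.3),.085),("mugF",(199.6,279.6),(281,167),.085),
 ("railL",(206,197.2),(337,153.3),.178),("railR",(298.4,169.6),(361,181),.178),
 ("hook0tip",(220.8,216),(315.5,153.3),.19),("hook2tip",(301,190.8),(336,182),.19)]:
    p,e=tri(t,s); print(n,p,round(e,4),"top@z",onz("top",t,z)[:2],"side@z",onz("side",s,z)[:2])
T=cv2.imread("pics/top1.png"); S=cv2.imread("pics/side1.png")
a=cv2.resize(T[190:265,210:310],None,fx=6,fy=6,interpolation=cv2.INTER_CUBIC)
b=cv2.resize(S[180:225,295:365],None,fx=8,fy=8,interpolation=cv2.INTER_CUBIC)
b=cv2.copyMakeBorder(b,0,max(0,0),0,max(0,600-b.shape[1]),0)[:,:600]
cv2.imwrite("pics/foot.png",a)
for n,I in(("t",T),("s",S)):
    hsv=cv2.cvtColor(I,cv2.COLOR_BGR2HSV)
    print(n,"foot hsv",hsv[240,270] if n=="t" else hsv[205,330])
E
```

```text
b0 [0.5347 0.121  0.031 ] 0.011 top@z [0.5301 0.1205] side@z [0.5418 0.133 ]
b1 [ 0.5419 -0.0199  0.0282] 0.0106 top@z [ 0.5357 -0.02  ] side@z [ 0.5477 -0.014 ]
bar far [ 0.5775 -0.3568  0.1474] 0.0079 top@z [ 0.5721 -0.356 ] side@z [ 0.5816 -0.3539]
bar near [ 0.4925 -0.3372  0.1489] 0.0079 top@z [ 0.4883 -0.3371] side@z [ 0.4971 -0.3319]
collar [ 0.5323 -0.3474  0.0409] 0.0071 top@z [ 0.5267 -0.3463] side@z [ 0.5353 -0.3473]
mugN [ 0.4127 -0.145   0.0833] 0.0149 top@z [ 0.403  -0.1446] side@z [ 0.4197 -0.1408]
mugF [0.4454 0.3128 0.0821] 0.0104 top@z [0.4374 0.312 ] side@z [0.4497 0.3131]
railL [0.6931 0.2189 0.1658] 0.0012 top@z [0.6819 0.2191] side@z [0.6853 0.191 ]
railR [ 0.6916 -0.112   0.1795] 0.0061 top@z [ 0.6889 -0.112 ] side@z [ 0.6965 -0.1049]
hook0tip [0.5848 0.1919 0.1856] 0.0058 top@z [0.5778 0.192 ] side@z [0.5856 0.1859]
hook2tip [ 0.5986 -0.0889  0.1764] 0.0043 top@z [ 0.5851 -0.0855] side@z [ 0.5932 -0.113 ]
t foot hsv [ 11 163 136]
s foot hsv [ 12  43 182]
```

View pics/foot.png

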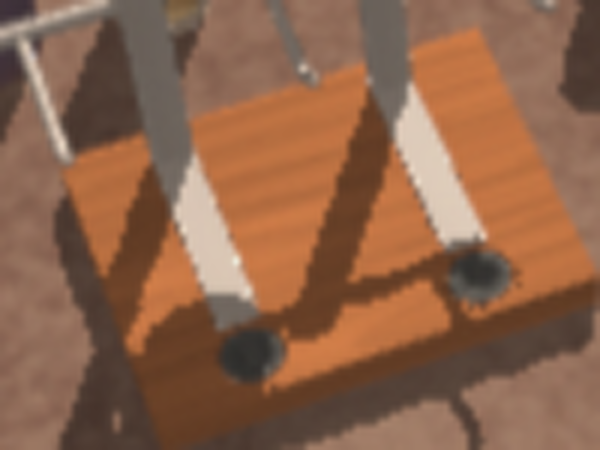

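The foot shows both bolt heads clearly, at crop (252,354) and (480,273). Top and side rays miss each other by a steady 7–10 mm in x. I'll use the shut fingertips as a known reference point above the key to find that bias, and check the obstacles near the stand at the same time.

```bash
cat >> h.py <<'E'
np.set_printoptions(precision=4,suppress=True)
def down(yaw): # tool pointing down, tool x axis at world angle yaw (jaws along yaw-90deg)
    return (R.from_euler("z",yaw)*R.from_euler("x",np.pi)).as_rotvec()
def yawof(): 
    x=R.from_rotvec(bot.current_eef_rot()).as_matrix()[:,0]; return np.arctan2(x[1],x[0])
def snap(tag):
    o=[]
    for n in("top","side"):
        I=optics.get_image(n); cv2.imwrite(f"pics/{n}_{tag}.png",I[:,:,::-1]); o.append(I)
    return o
E
python3 - <<'E'
from h import *
c=lambda u,v:((u+.5)/2.5+159.5,(v+.5)/2.5+129.5)
d=lambda u,v:((u+.5)/3+229.5,(v+.5)/3+139.5)
for n,t,s in [("key1 barA",c(660,162),d(270,303)),("key1 barB",c(735,140),d(298,367)),("key1 col",c(680,212),d(284,455)),("key2 col",c(765,177),d(343,555)),("key2 L",c(755,123),d(322,395)),]:
    print(n,*tri(t,s))
print("oven foot",onz("top",c(615,160),0))
effector.gripper_to(0.0,20)
yaw=-0.226
for y in (yaw,yaw+np.pi):
    q=kin.solve_ik([.532,-.347,.24],down(y)); print(y,q)
q=bot.current_qpos()
t0=bot.current_time()
bot.move_ptp([.40,-.347,.30],down(yaw)); bot.move_straight([.532,-.347,.24]); print(bot.current_time()-t0,bot.current_tcp_pos(),bot.current_qpos())
T,S=snap("tip")
P=bot.current_tcp_pos()
for n in("top","side"): print(n,proj(n,P))
x,y=proj("top",P).astype(int); A=T[y-40:y+60,x-50:x+50,::-1]
x,y=proj("side",P).astype(int); B=S[y-40:y+60,x-50:x+50,::-1]
cv2.imwrite("pics/tip.png",np.hstack([cv2.resize(A,None,fx=4,fy=4,interpolation=cv2.INTER_CUBIC),cv2.resize(B,None,fx=4,fy=4,interpolation=cv2.INTER_CUBIC)]))
E
```

```text
key1 barA [ 0.4363 -0.4707  0.1781] 0.007549411269938317
key1 barB [ 0.4339 -0.5843  0.18  ] 0.00914332016717967
key1 col [ 0.437  -0.5307  0.0327] 0.0033701846350398562
key2 col [ 0.4523 -0.6807  0.0322] 0.007645997965492608
key2 L [ 0.4478 -0.6261  0.1787] 0.002341457048812486
oven foot [ 0.5786 -0.5026  0.    ]
-0.226 [-0.6719  0.4862  1.2836 -0.      1.3718  1.1249]
2.915592653589793 [-0.6719  0.4862  1.2836  0.      1.3718 -2.0167]
4.0333 [ 0.5316 -0.3471  0.2405] [-0.6725  0.4852  1.2841 -0.0001  1.3719  1.1247]
top [379.8021 171.2013]
side [337.8832 200.5817]
```

View pics/tip.png

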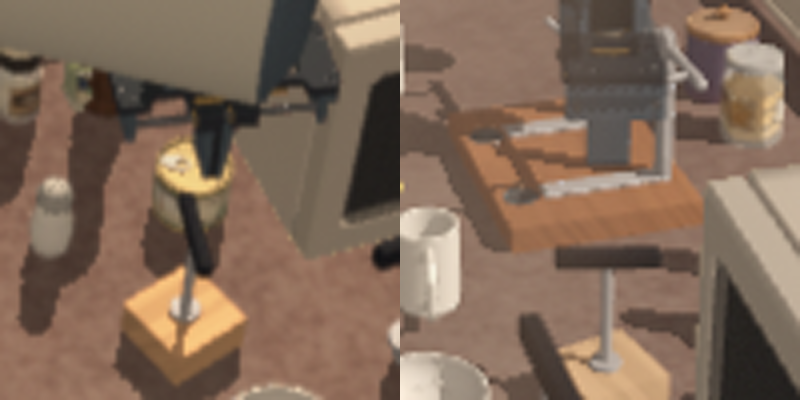

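In the left (top) crop the fingertip ends at about (208,178). In the right (side) crop it spans u 588–632 and ends at v 165. The key bar spans 556–660 at v 257 in the side crop. Next I'll project the finger's end face to get the per-view bias, and measure the bar, collar and bolts with masks.

```bash
cat >> h.py <<'E'
def blob(I,roi,f):
    x0,y0,x1,y1=roi; m=f(I[y0:y1,x0:x1].astype(int)).astype(np.uint8)
    n,l,st,c=cv2.connectedComponentsWithStats(m); 
    if n<2: return None
    k=1+np.argmax(st[1:,4]); pts=np.argwhere(l==k)[:,::-1].astype(np.float32)+[x0,y0]
    return c[k]+[x0,y0],st[k,4],cv2.minAreaRect(pts.astype(np.float32))
E
python3 - <<'E'
from h import *
P=np.array([.5316,-.3471,.2405]); M=R.from_rotvec(down(-.226)).as_matrix()
for n,off in(("top",(329,131,0)),("side",(287,160,400))):
    for a in(-16,16):
        for b in(-13.5,13.5):
            q=proj(n,P+M@np.array([a,b,0])/1000); print(n,a,b,(q-off[:2])*4+1.5+[off[2],0])
T=cv2.imread("pics/top1.png");S=cv2.imread("pics/side1.png")
dark=lambda I:I.max(2)<48
kt=blob(T,(364,175,390,204),dark); ks=blob(S,(322,218,358,230),dark); print(kt,ks,sep="\n")
b0t=blob(T,(240,238,264,260),lambda I:I.max(2)<62); b1t=blob(T,(278,224,302,246),lambda I:I.max(2)<62);print(b0t,b1t,sep="\n")
b0s=blob(S,(298,186,322,200),lambda I:I.max(2)<90); b1s=blob(S,(306,200,330,216),lambda I:I.max(2)<90);print(b0s,b1s,sep="\n")
print("key",*tri(kt[0],ks[0])); print("b0",*tri(b0t[0],b0s[0]),onz("top",b0t[0],.026)); print("b1",*tri(b1t[0],b1s[0]),onz("top",b1t[0],.026))
for n,e in [(n,tuple(p)) for n in [0] for p in cv2.boxPoints(kt[2])]: print(onz("top",e,.148))
E
```

```text
top -16 -13.5 [192.5816 178.3319]
top -16 13.5 [224.4511 174.9753]
top 16 -13.5 [184.7511 149.9317]
top 16 13.5 [216.2615 146.6539]
side -16 -13.5 [584.593  156.3115]
side -16 13.5 [586.1732 172.1453]
side 16 -13.5 [623.6903 155.8103]
side 16 13.5 [625.9403 171.6222]
(array([377.0328, 189.5574]), np.int32(61), ((377.0270690917969, 189.4920196533203), (19.920940399169922, 3.385995626449585), 73.61045837402344))
None
(array([250.75, 248.5 ]), np.int32(48), ((250.5, 248.5), (7.0, 7.0), 90.0))
(array([288.9474, 234.5789]), np.int32(19), ((289.0, 234.5), (4.949747085571289, 3.5355336666107178), 45.0))
(array([306., 194.]), np.int32(3), ((306.0, 194.0), (2.0, 0.0), 180.0))
NoneTraceback (most recent call last):
  File "<stdin>", line 12, in <module>
TypeError: 'NoneType' object is not subscriptable
```

```bash
python3 - <<'E'
from h import *
S=cv2.imread("pics/side1.png");T=cv2.imread("pics/top1.png")
for th in(60,75,90): 
    ks=blob(S,(322,216,358,230),lambda I:I.max(2)<th); print(th,ks)
kt=blob(T,(364,175,390,206),lambda I:I.max(2)<60); print(kt)
bias=np.array([1.1,-1.3])
p,e=tri(kt[0],ks[0]); print("raw",p,e); p,e=tri(kt[0],ks[0]-bias); print("corr",p,e, onz("top",kt[0],.148),onz("side",ks[0]-bias,.148))
r=kt[2]; L=r[1][0]/2; a=np.deg2rad(r[2]); v=np.array([np.cos(a),np.sin(a)])*L
A,B=onz("top",np.array(r[0])+v,.148),onz("top",np.array(r[0])-v,.148); print(A,B,np.linalg.norm(A-B),np.rad2deg(np.arctan2(*(B-A)[1::-1])))
# stand top face in top view: light wood
f=lambda I:(I[:,:,2]>185)&(I[:,:,2]-I[:,:,0]>60)
s=blob(T,(355,194,395,232),f); print("stand",s, onz("top",s[0],.04))
for q in cv2.boxPoints(s[2]): print(onz("top",q,.04)[:2])
# bolts
for n,roi in(("b0",(240,238,264,260)),("b1",(278,224,302,246))):
    I=T[roi[1]:roi[3],roi[0]:roi[2]].astype(int); 
    g=lambda I:(I[:,:,2]-I[:,:,0]<22)&(I.max(2)<110)
    b=blob(T,roi,g); print(n,b,onz("top",b[0],.028)[:2])
for n,roi in(("b0",(298,186,322,200)),("b1",(306,200,332,216))):
    b=blob(S,roi,lambda I:(I[:,:,2]-I[:,:,0]<14)&(I.max(2)<125)); print(n,b, onz("side",b[0]-bias,.028)[:2] if b else 0)
E
```

```text
60 (array([347.5926, 224.8519]), np.int32(27), ((347.0, 224.5), (3.0, 8.0), 90.0))
75 (array([340.1154, 224.4038]), np.int32(104), ((339.0, 224.0), (26.0, 4.0), 0.0))
90 (array([341.3608, 224.1519]), np.int32(158), ((341.5140075683594, 224.107666015625), (31.158702850341797, 4.889739513397217), 2.045408248901367))
(array([377.4286, 189.7738]), np.int32(84), ((377.2108459472656, 189.4351348876953), (19.924318313598633, 4.55833101272583), 72.89727020263672))
raw [ 0.5391 -0.3481  0.1451] 0.014648747032092586
corr [ 0.5374 -0.3487  0.1427] 0.009040899841549212 [ 0.528  -0.3458  0.148 ] [ 0.5398 -0.3526  0.148 ]
[ 0.4875 -0.3373  0.148 ] [ 0.5731 -0.3544  0.148 ] 0.08734327814327396 -11.3306509289796
stand (array([381.1847, 209.7197]), np.int32(157), ((378.7500305175781, 210.75003051757812), (14.849241256713867, 16.970561981201172), 45.0)) [ 0.5154 -0.3653  0.04  ]
[ 0.5257 -0.3154]
[ 0.5609 -0.3797]
[ 0.5028 -0.3948]
[ 0.4694 -0.3312]
b0 (array([251.375 , 248.4375]), np.int32(64), ((251.5, 248.5), (7.0, 9.0), 90.0)) [0.5302 0.1212]
b1 (array([289.2586, 235.4138]), np.int32(58), ((289.29998779296875, 235.40000915527344), (8.049844741821289, 7.602630138397217), 26.56505012512207)) [ 0.5353 -0.0186]
b0 None 0
b1 None 0
```

Two independent fixes put the key bar at about (0.530, −0.347), z 0.146, with a yaw of about −12°. The bar length comes out at 87 mm against the 90 mm given. I'll grasp it and lift.

```bash
python3 - <<'E'
from h import *
yaw=np.deg2rad(-12)
effector.gripper_to(0.6)
bot.move_ptp([.531,-.347,.20],down(yaw))
print("hit",bot.move_straight([.531,-.347,.132],feed=.1,guard=8), bot.current_tcp_pos(),bot.current_contact_force())
print(effector.gripper_to(0.0,45),bot.current_finger_gap()*91, bot.current_contact_force(),bot.current_torque())
f=bot.current_contact_force()
bot.move_straight([.531,-.347,.132+.08],feed=.1)
print(bot.current_contact_force(),bot.current_torque(),bot.current_finger_gap()*91,bot.current_time())
T,S=snap("lift")
A=T[150:240,335:425,::-1];B=S[160:250,295:385,::-1]
cv2.imwrite("pics/lift.png",np.hstack([cv2.resize(A,None,fx=4.4,fy=4.4,interpolation=cv2.INTER_CUBIC),cv2.resize(B,None,fx=4.4,fy=4.4,interpolation=cv2.INTER_CUBIC)]))
E
```

```text
hit False [ 0.5314 -0.3473  0.1328] [ 0.8637  0.2732 -0.0767]
False 13.815974028880627 [-1.0806  0.1116 -0.3905] [ 0.0643  0.0388 -0.0033]
[-0.2856  0.4598 -1.3721] [0.0222 0.0211 0.0129] 13.858618152751347 11.7083
```

View pics/lift.png

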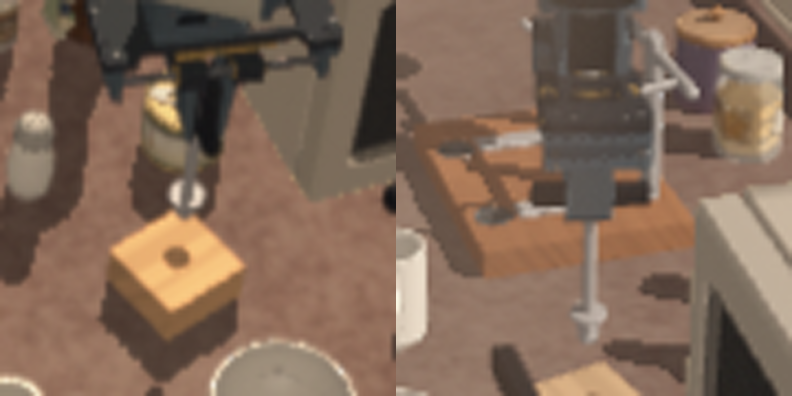

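The key is held level and centred, with the shank under the finger centre at u≈590. The empty stand hole is at top-crop (178,256). I'll carry the key over bolt1, turn the bar to rack yaw + 120° to leave room for clockwise turning, and check the tip against the socket.

```bash
python3 - <<'E'
from h import *
hole=((178+.5)/4.4+334.5,(256+.5)/4.4+149.5); print("hole",hole,onz("top",hole,.04))
P=bot.current_tcp_pos(); k=P-[0,0,.1148]
for n,o in(("side",(295,160,396)),("top",(335,150,0))):
  for q in(P,k): print(n,(proj(n,q)-o[:2]+.5)*4.4+[o[2],0])
ry=np.deg2rad(2.3)
bot.move_ptp([.45,-.2,.26],down(ry+np.pi*2/3)); 
bot.move_ptp([.5353,-.0186,.22],down(ry+np.pi*2/3))
bot.move_straight([.5353,-.0186,.1148+.036],feed=.1)
print(bot.current_qpos(),bot.current_tcp_pos(),yawof(),bot.current_contact_force(),bot.current_time())
T,S=snap("b1")
A=T[180:270,245:335,::-1];B=S[155:245,275:365,::-1]
cv2.imwrite("pics/b1.png",np.hstack([cv2.resize(A,None,fx=4.4,fy=4.4,interpolation=cv2.INTER_CUBIC),cv2.resize(B,None,fx=4.4,fy=4.4,interpolation=cv2.INTER_CUBIC)]))
E
```

```text
hole (375.0681818181818, 207.79545454545453) [ 0.5314 -0.3482  0.04  ]
side [585.0071 215.4273]
side [582.6487 344.7992]
top [195.7308 121.9266]
top [183.0424 215.1663]
[-0.1467  0.4429  1.6425 -0.      1.0554 -0.71  ] [ 0.5356 -0.0189  0.1513] 2.1341750980224536 [ 0.6546 -0.4    -0.5029] 15.4667
```

View pics/b1.png

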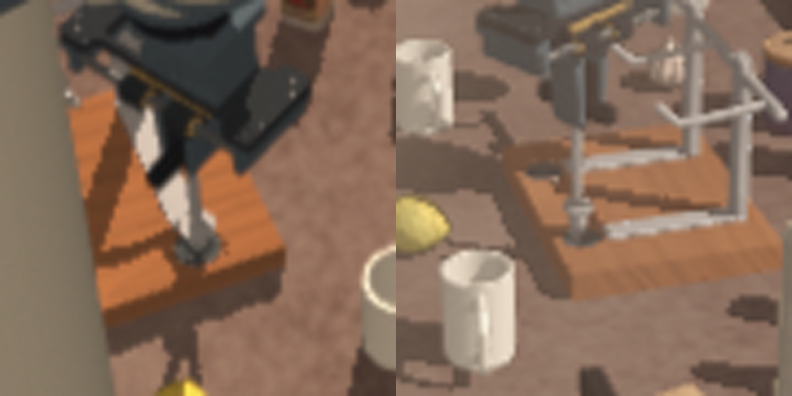

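The key tip at top (203,235) / side (578,237) sits over the bolt1 head at (198,250) / (580,238), within about 1 px once the 8 mm of height is allowed for. I'll lower it under guard.

```bash
python3 - <<'E'
from h import *
P=bot.current_tcp_pos(); x,y=.5353,-.0186
h=bot.move_straight([x,y,.1148+.007],feed=.03,guard=8)
print(h,"tip z",bot.current_tcp_pos()[2]-.1148,bot.current_contact_force(),bot.current_torque(),bot.current_time())
E
```

```text
True tip z 0.026168298388437553 [-1.1274  0.3217 10.7456] [ 0.0823  0.2541 -0.0126] 16.0667
```

The tip rests on the rim at about z 0.026, so it is a few mm off. I'll do a short guarded spiral search and watch the depth.

```bash
cat >> h.py <<'E'
TIP=.1148
def probe(x,y,zmin,guard=5):
    bot.move_straight([x,y,TIP+.032],feed=.08)
    bot.move_straight([x,y,TIP+zmin],feed=.04,guard=guard)
    z=bot.current_tcp_pos()[2]-TIP; print(f"{x:.4f} {y:.4f} tip {z*1000:.1f}",bot.current_contact_force(),bot.current_torque(),flush=True); return z
def spiral(x,y,zok,zmin,rs=(0,.003,.0045,.006)):
    best=(1,x,y)
    for r in rs:
        for a in np.arange(0,2*np.pi,np.pi/3 if r<.005 else np.pi/5) if r else [0]:
            X,Y=x+r*np.cos(a),y+r*np.sin(a); z=probe(X,Y,zmin); best=min(best,(z,X,Y))
            if z<zok: return best
    return best
E
python3 - <<'E'
from h import *
print(spiral(.5353,-.0186,.0235,.0225,(.003,.005)),bot.current_time())
E
```

```text
0.5383 -0.0186 tip 22.2 [ 1.948   0.0448 -0.4834] [-0.0251 -0.7777 -0.0262]
(np.float64(0.022152745036672264), np.float64(0.5383), np.float64(-0.0186)) 16.7
```

```bash
python3 - <<'E'
from h import *
x,y=.5383,-.0186
def st(s): print(s,"tip",round((bot.current_tcp_pos()[2]-TIP)*1000,1),bot.current_tcp_pos()[:2],bot.current_contact_force(),bot.current_torque(),flush=True)
bot.dwell(.2); st("a")
h=bot.move_straight([x,y,TIP+.0065],feed=.03,guard=10); st(h)
E
```

```text
a tip 22.5 [ 0.5383 -0.0186] [ 2.3437 -0.1315 -0.2954] [-0.0415 -0.6493  0.0154]
True tip 19.1 [ 0.5389 -0.0187] [ 2.5654 -0.9751 -4.7208] [-0.0819 -0.8846 -0.0047]
```

```bash
python3 - <<'E'
from h import *
x,y=.5383,-.0186
def st(s): print(s,"tip",round((bot.current_tcp_pos()[2]-TIP)*1000,1),bot.current_tcp_pos()[:2],bot.current_contact_force(),bot.current_torque(),flush=True)
z=bot.current_tcp_pos()[2]
bot.dwell(.2); st("0")
for i in range(4):
    f=bot.current_contact_force()
    if abs(f[0])<1 and abs(f[1])<1: break
    x+=np.clip(f[0]*.0003,-.001,.001); y+=np.clip(f[1]*.0003,-.001,.001)
    bot.move_straight([x,y,z],feed=.02); bot.dwell(.1); st((x,y))
h=bot.move_straight([x,y,TIP+.0065],feed=.03,guard=14); bot.dwell(.1); st(h); print(bot.current_time())
E
```

```text
0 tip 19.3 [ 0.539  -0.0187] [ 1.1404 -0.4021 -4.9755] [-0.0857 -0.7704  0.0113]
(np.float64(0.5386421196384769), np.float64(-0.01872064498887029)) tip 19.2 [ 0.5388 -0.0187] [ 2.9663 -0.0175  0.1466] [-0.056  -0.9046 -0.0366]
(np.float64(0.5395320087150858), np.float64(-0.018725903796454335)) tip 19.1 [ 0.5394 -0.0187] [-0.3033  0.0168  2.1984] [ 0.0452 -0.2407  0.0397]
True tip 16.3 [ 0.5394 -0.0187] [  1.3275  -0.6804 -11.9754] [-0.0785 -0.631   0.0272]
18.425
```

```bash
cat >> h.py <<'E'
def st(s): print(s,"tip",round((bot.current_tcp_pos()[2]-TIP)*1000,1),bot.current_tcp_pos()[:2],"F",bot.current_contact_force(),"M",bot.current_torque(),"t",round(bot.current_time(),1),flush=True)
E
python3 - <<'E'
from h import *
x,y=.5398,-.0188
for zt in(.014,.011,.0085,.0065):
    h=bot.move_straight([x,y,TIP+zt],feed=.03,guard=25); bot.dwell(.1); st(h)
    f=bot.current_contact_force()
    if h: break
    x+=np.clip(f[0]*.0002,-.0005,.0005); y+=np.clip(f[1]*.0002,-.0005,.0005)
print(bot.current_finger_gap()*91)
E
```

```text
False tip 14.5 [ 0.5399 -0.0188] F [-0.8864 -0.198   6.5975] M [ 0.1319  0.2825 -0.0361] t 18.8
False tip 12.5 [ 0.5404 -0.0189] F [-2.9224  0.9095 21.3894] M [0.1794 0.8332 0.0413] t 19.1
False tip 10.9 [ 0.5409 -0.019 ] F [-2.9738 -0.5872 33.8616] M [-0.0306  0.8592 -0.0015] t 19.5
False tip 10.1 [ 0.5418 -0.0194] F [-3.0421 -1.0404 50.4761] M [-0.2251  0.7436 -0.0136] t 19.8
13.846486398601657
```

```bash
python3 - <<'E'
from h import *
p=bot.current_tcp_pos(); bot.move_straight([.5402,-.0189,TIP+.013],feed=.03); bot.dwell(.2); st("up")
T,S=snap("b1in")
A=T[180:270,245:335,::-1];B=S[165:225,290:350,::-1]
cv2.imwrite("pics/b1in.png",np.hstack([cv2.resize(A,(396,396),interpolation=cv2.INTER_CUBIC),cv2.resize(B,(396,396),interpolation=cv2.INTER_CUBIC)]))
E
```

```text
up tip 11.6 [ 0.5388 -0.0189] F [  1.584   -1.7564 -26.9237] M [-0.5662 -0.5094  0.0087] t 20.4
```

View pics/b1in.png

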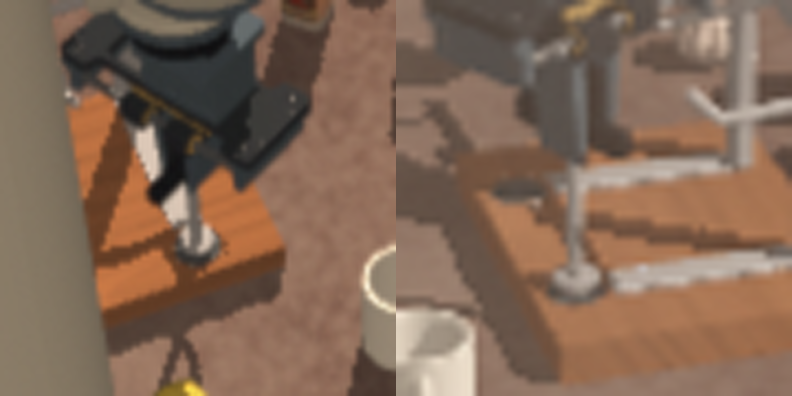

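The collar is at or close to the bolt head (side crop (577,280)), but the key is a bit wedged. I'll unload the vertical force, then turn clockwise in small steps while watching Mz.

```bash
cat >> h.py <<'E'
def turn(dq,step=.1,lim=.6,verbose=1):
    q=np.array(bot.current_qpos()); q0=q[5]; n=int(round(abs(dq)/step)); out=[]
    for i in range(n):
        q[5]+=np.sign(dq)*step; bot.set_joints(q)
        m=bot.current_torque(); f=bot.current_contact_force(); out.append((q[5],m[2]))
        if verbose and i%verbose==0: print(f"q6 {q[5]:.3f} Mz {m[2]:.3f} F",f,"M",m,round(bot.current_time(),1),flush=True)
        if abs(m[2])>lim or np.abs(f).max()>35: print("stop",q[5],bot.current_qpos()[5],m,f); break
    return out
E
python3 - <<'E'
from h import *
z=bot.current_tcp_pos()[2]
bot.move_straight([.5394,-.0189,TIP+.0105],feed=.03); bot.dwell(.2); st("mid")
turn(.4,.05)
E
```

```text
mid tip 11.2 [ 0.5395 -0.0189] F [-2.5956 -0.4228  5.2862] M [-0.1038  0.6187 -0.0322] t 20.9
q6 -0.660 Mz -0.084 F [-2.0638 -1.6579 -2.0365] M [-0.2511  0.4591 -0.0836] 21.2
q6 -0.610 Mz -0.044 F [-2.8864 -1.1558 -0.079 ] M [-0.3461  0.602  -0.0441] 21.4
q6 -0.560 Mz -0.004 F [-3.5197 -0.9264  0.7359] M [-0.366   0.7344 -0.0043] 21.7
q6 -0.510 Mz -0.057 F [-3.34   -1.7857  1.8307] M [-0.4281  0.8674 -0.0574] 21.9
q6 -0.460 Mz -0.055 F [-4.0531 -1.4997  2.3802] M [-0.5146  1.0002 -0.0548] 22.2
q6 -0.410 Mz -0.028 F [-4.8571 -3.0907  3.4848] M [-0.5826  1.0713 -0.0275] 22.4
q6 -0.360 Mz -0.072 F [-5.1704 -2.6919  3.1223] M [-0.6606  1.1497 -0.0722] 22.7
q6 -0.310 Mz -0.029 F [-4.8942 -2.7542  3.9304] M [-0.694   1.2509 -0.0286] 22.9
```

```bash
cat >> h.py <<'E'
def cturn(p,yaw,dyaw,step=.1,lim=.5,floor=0.35,show=3):
    """clockwise turn at p with lateral compliance; stops when |Mz|>lim on 2 readings"""
    p=np.array(p,float); hits=0
    for i in range(int(round(abs(dyaw)/step))):
        yaw+=np.sign(dyaw)*step
        q=kin.solve_ik(p,down(yaw)); bot.set_joints(q)
        m=bot.current_torque(); f=bot.current_contact_force()
        p[:2]+=np.clip(f[:2]*.00015,-.0006,.0006)
        if i%show==0 or abs(m[2])>lim: print(f"yaw {yaw:.3f}/{yawof():.3f} q6 {q[5]:.2f} Mz {m[2]:.3f} F",f,p[:2],round(bot.current_time(),1),flush=True)
        if abs(m[2])>lim or np.abs(f).max()>35:
            hits+=1
            if hits==2: break
    return p,yaw
E
python3 - <<'E'
from h import *
p=bot.current_tcp_pos(); print(yawof(),p)
p=[.5388,-.0195,TIP+.0105]; y=yawof()
p,y=cturn(p,y,-2.7); st((p,y)); print(bot.current_qpos())
E
```

```text
1.7367840535433243 [ 0.5394 -0.019   0.126 ]
yaw 1.637/1.638 q6 -0.21 Mz -0.061 F [-5.4903 -0.1366 11.7409] [ 0.5382 -0.0195] 23.2
yaw 1.337/1.338 q6 0.09 Mz -0.019 F [-2.915  -0.4735  8.6049] [ 0.5367 -0.0199] 23.9
yaw 1.037/1.038 q6 0.39 Mz -0.068 F [-1.3594  0.3128  9.1349] [ 0.5359 -0.0197] 24.7
yaw 0.737/0.738 q6 0.69 Mz -0.063 F [-1.9197  0.4026  8.6443] [ 0.5351 -0.0196] 25.4
yaw 0.437/0.438 q6 0.99 Mz 0.004 F [-0.9666  0.4885  8.4999] [ 0.5347 -0.0191] 26.2
yaw 0.137/0.138 q6 1.29 Mz -0.125 F [-1.5056  0.0336  7.7217] [ 0.5342 -0.0185] 26.9
yaw -0.163/-0.160 q6 1.59 Mz -0.031 F [0.4215 2.6116 5.5661] [ 0.5342 -0.0176] 27.7
yaw -0.463/-0.457 q6 1.89 Mz -0.014 F [ 3.0757  0.6918 -1.2121] [ 0.5354 -0.0171] 28.4
yaw -0.763/-0.757 q6 2.19 Mz 0.156 F [ 0.7481  0.9308 -0.4052] [ 0.5363 -0.0166] 29.2
(array([ 0.5366, -0.0162,  0.1253]), np.float64(-0.9632159464566761)) tip 10.5 [ 0.5363 -0.0163] F [ 0.6183  0.7918 -1.3727] M [ 0.6384 -0.1281 -0.0375] t 29.7
[-0.1417  0.4792  1.6676  0.      0.9951  2.3863]
```

No clear stop torque showed up, although a 6 mrad joint lag appears from yaw ≈ −0.16 on. I'll check the picture and the joint torque.

```bash
python3 - <<'E'
from h import *
print(bot.current_tau(),bot.current_finger_gap()*91,yawof()); st("")
T,S=snap("b1turn")
A=T[180:270,245:335,::-1];B=S[165:225,290:350,::-1]
cv2.imwrite("pics/b1t.png",np.hstack([cv2.resize(A,(396,396),interpolation=cv2.INTER_CUBIC),cv2.resize(B,(396,396),interpolation=cv2.INTER_CUBIC)]))
E
```

```text
[ -0.8901 -78.0692 -29.3348  -0.7771   0.0189   1.2186] 13.90568344554841 -0.9572596942656125
 tip 10.5 [ 0.5363 -0.0163] F [ 0.6183  0.7918 -1.3727] M [ 0.6384 -0.1281 -0.0375] t 29.7
```

View pics/b1t.png

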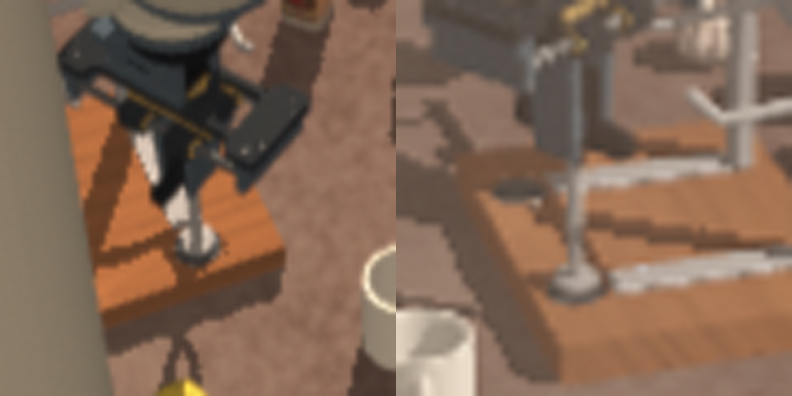

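```bash
python3 - <<'E'
from h import *
p=[.5366,-.0162,.1253]; y=-.9632
def g(y):
    bot.set_joints(kin.solve_ik(p,down(y))); bot.dwell(.3); print(f"{y:.3f} {yawof():.4f} tau6 {bot.current_tau()[5]:.3f} M",bot.current_torque(),"F",bot.current_contact_force(),flush=True)
for d in(0,.02,.05,.08,.05,0,-.05,-.1): g(y-d)
E
```

```text
-0.963 -0.9629 tau6 0.029 M [0.5431 0.1365 0.013 ] F [-0.4649  1.4693 -1.7428]
-0.983 -0.9830 tau6 0.157 M [0.6329 0.1684 0.1869] F [-0.2065  2.451  -2.1658]
-1.013 -1.0129 tau6 -0.011 M [ 0.7019  0.2128 -0.0593] F [ 0.2753  1.5394 -2.3049]
-1.043 -1.0428 tau6 0.339 M [0.7487 0.1535 0.34  ] F [-0.1281  2.9059 -4.4768]
-1.013 -1.0135 tau6 0.058 M [0.6906 0.1594 0.018 ] F [ 0.1837  2.1126 -4.4656]
-0.963 -0.9638 tau6 0.062 M [0.6002 0.2574 0.0019] F [-0.6784  1.7944 -4.5724]
-0.913 -0.9137 tau6 0.061 M [0.4845 0.3828 0.0617] F [-0.9699  0.5422 -4.5028]
-0.863 -0.8638 tau6 0.060 M [0.4097 0.4743 0.0596] F [-2.0153  2.1025 -4.7943]
```

```bash
python3 - <<'E'
from h import *
effector.gripper_to(0.0,60)
p=np.array([.5366,-.0162,.1253])
def g(y):
    bot.set_joints(kin.solve_ik(p,down(y))); bot.dwell(.1); m=bot.current_torque();f=bot.current_contact_force(); print(f"{y:.3f} {yawof():.4f} tau6 {bot.current_tau()[5]:.3f} M",m,"F",f,bot.current_finger_gap()*91,flush=True)
    p[:2]+=np.clip(f[:2]*.0001,-.0005,.0005); return m[2]
for y in np.arange(-1.0,-1.45,-.03):
    if abs(g(y))>1.2: break
print(bot.current_qpos(),bot.current_time())
E
```

```text
-1.000 -0.9965 tau6 0.070 M [ 0.6154  0.3441 -0.057 ] F [-0.066   2.0103 -5.7956] 13.538001246962818
-1.030 -1.0284 tau6 0.158 M [0.4892 0.2302 0.2166] F [-1.5466  1.8025 -6.4054] 13.534866129491762
-1.060 -1.0590 tau6 -0.025 M [ 0.2657  0.0188 -0.0351] F [-0.3417  1.0812 -6.1458] 13.607505011681512
-1.090 -1.0889 tau6 0.328 M [ 0.144  -0.1291  0.3151] F [ 0.9261 -0.3756 -7.2865] 13.468056401923805
-1.120 -1.1192 tau6 0.169 M [ 0.1896 -0.1296  0.108 ] F [ 0.4483 -0.1135 -5.6954] 13.622946231079343
-1.150 -1.1491 tau6 0.174 M [ 0.2196 -0.1796  0.158 ] F [ 0.9249  1.2441 -5.0635] 13.654863322415116
-1.180 -1.1791 tau6 0.176 M [ 0.1908 -0.0733  0.1836] F [ 0.1381  0.8757 -4.7145] 13.684520459274598
-1.210 -1.2091 tau6 0.140 M [ 0.0887 -0.2058  0.1224] F [ 1.3692  0.3299 -4.4198] 13.805106027087033
-1.240 -1.2391 tau6 0.087 M [ 0.1099 -0.1001  0.083 ] F [ 0.6117 -0.7866 -1.6332] 13.185427893924787
-1.270 -1.2691 tau6 0.073 M [ 0.1866 -0.1279  0.045 ] F [-0.4582  0.7198 -1.9512] 13.430998974712208
-1.300 -1.2991 tau6 0.044 M [ 0.1664 -0.2196  0.0586] F [ 0.3427  0.2374 -0.7827] 13.67721558203447
-1.330 -1.3291 tau6 0.030 M [ 0.1618 -0.1944  0.0185] F [ 0.7682 -0.0817 -0.1047] 13.4295549776115
-1.360 -1.3591 tau6 0.016 M [ 0.2309 -0.2613  0.0013] F [ 0.8258  0.2674 -0.2552] 13.362162624503915
-1.390 -1.3891 tau6 0.023 M [ 0.1482 -0.2696 -0.0406] F [ 0.2588 -0.1077 -1.1255] 13.395635501740477
-1.420 -1.4191 tau6 0.026 M [ 0.1441 -0.1328  0.0468] F [ 0.5142  0.1333 -0.6338] 13.46549908556917
[-0.14    0.4799  1.6662  0.      0.9956  2.8498] 39.6833
```

Torque climbs to about 0.3 N·m, then slips, so the hex isn't truly engaged. I'll loosen the jaws to about 18 mm so the key can centre and drop under gravity, sweep it back and forth, then look.

```bash
python3 - <<'E'
from h import *
T,S0=snap("pre")
effector.gripper_to(18/91); st("open"); print(bot.current_finger_gap()*91)
T,S1=snap("open18")
p=[.538,-.0176,.121]; y=-1.42
bot.move_straight(p,feed=.03,guard=10); st("c")
for d in list(np.arange(.1,1.25,.1)): 
    bot.set_joints(kin.solve_ik(p,down(y+d)))
st("swept"); T,S2=snap("swept"); bot.dwell(.2)
I=[cv2.resize(s[165:225,295:340,::-1],(264,352),interpolation=cv2.INTER_CUBIC) for s in(S0,S1,S2)]
cv2.imwrite("pics/seq.png",np.hstack(I))
E
```

```text
open tip 10.5 [ 0.5369 -0.0155] F [-0.5148  0.2463 -0.0705] M [ 0.1589 -0.0228 -0.0226] t 40.1
17.878055252410626
c tip 5.9 [ 0.5379 -0.0177] F [ 0.3296  0.7    -0.9017] M [ 0.1093 -0.0087 -0.0324] t 40.5
swept tip 6.2 [ 0.538  -0.0176] F [-0.4167 -0.9596  0.8077] M [ 0.082  -0.0115  0.0078] t 43.5
```

View pics/seq.png

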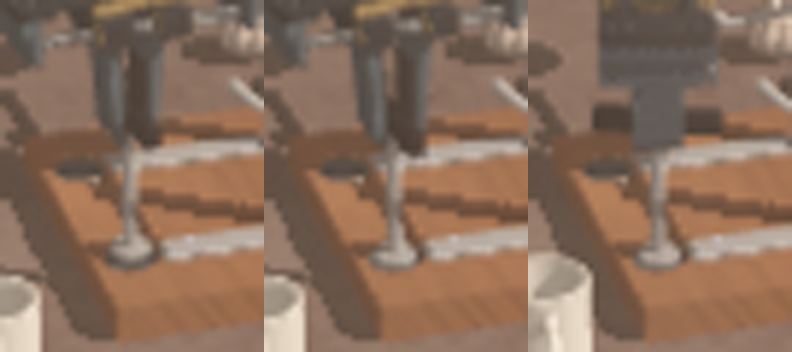

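In the third frame the collar lies flat on the bolt1 head with the bar level, so the key is seated. I'll regrip half a turn back to gain range, and turn clockwise until the moment jumps.

```bash
cat >> h.py <<'E'
def tight(p,y,maxturn,lim=.8,step=.06,grip=40):
    p=np.array(p); y0=y
    effector.gripper_to(0.0,grip); print("gap",bot.current_finger_gap()*91); st("grip"); hits=0
    for i in range(int(maxturn/step)):
        y-=step; q=kin.solve_ik(p,down(y)); 
        if q is None or q[5]>3.02: print("range"); break
        bot.set_joints(q); m=bot.current_torque(); f=bot.current_contact_force()
        p[:2]+=np.clip(f[:2]*.0001,-.0004,.0004)
        if i%5==0 or abs(m[2])>.2: print(f"turned {y0-y:.2f} yaw {y:.3f}/{yawof():.3f} q6 {q[5]:.2f} Mz {m[2]:.3f} F",f,p[:2],round(bot.current_time(),1),flush=True)
        if m[2]>lim or np.abs(f).max()>35: print("STOP"); break
    return p,y
def regrip(p,y,zb,turnby):
    effector.gripper_to(.35); x,yy=p[:2]
    bot.move_straight([x,yy,zb+.045],feed=.15)
    bot.move_ptp([x,yy,zb+.045],down(y+turnby)); h=bot.move_straight([x,yy,zb],feed=.12,guard=10); return y+turnby,h
E
python3 - <<'E'
from h import *
p=[.538,-.0176,.121]; y,h=regrip(p,yawof(),.121,np.pi); print(y,h,bot.current_qpos()[5])
p,y=tight(p,y,3.6)
E
```

```text
2.919821527095903 False -1.4925873904696458
gap 13.58735021844654
grip tip 6.8 [ 0.5384 -0.0176] F [-0.3277 -0.313   7.4268] M [ 0.1469 -0.0377 -0.0722] t 48.4
turned 0.06 yaw 2.860/2.859 q6 -1.43 Mz -0.077 F [-0.6196  0.6838  7.6577] [ 0.5379 -0.0175] 48.6
turned 0.36 yaw 2.560/2.559 q6 -1.13 Mz -0.036 F [-0.2522 -0.6451  6.344 ] [ 0.5378 -0.0176] 49.9
turned 0.66 yaw 2.260/2.259 q6 -0.83 Mz -0.076 F [ 0.5622 -0.8022  6.6012] [ 0.5377 -0.0178] 51.1
turned 0.96 yaw 1.960/1.959 q6 -0.53 Mz -0.063 F [ 0.0698 -0.0883  7.8603] [ 0.5377 -0.0179] 52.4
turned 1.26 yaw 1.660/1.659 q6 -0.23 Mz -0.063 F [ 0.1202 -0.5574  6.5561] [ 0.5375 -0.018 ] 53.6
turned 1.56 yaw 1.360/1.360 q6 0.07 Mz 0.370 F [-0.2106 -0.5225  6.6853] [ 0.5373 -0.018 ] 54.9
turned 1.62 yaw 1.300/1.300 q6 0.13 Mz 0.294 F [-0.0944  0.0415  7.9602] [ 0.5372 -0.018 ] 55.1
turned 1.74 yaw 1.180/1.180 q6 0.25 Mz 0.589 F [-0.4474 -0.3818  7.3766] [ 0.5372 -0.018 ] 55.6
turned 1.86 yaw 1.060/1.059 q6 0.37 Mz -0.063 F [-0.847   0.2635  7.0902] [ 0.5371 -0.0179] 56.1
turned 2.16 yaw 0.760/0.759 q6 0.67 Mz 0.017 F [0.129  0.9802 7.85  ] [ 0.5369 -0.0177] 57.4
turned 2.46 yaw 0.460/0.459 q6 0.97 Mz -0.089 F [ 0.3971 -0.2196  6.5403] [ 0.5369 -0.0177] 58.6
turned 2.58 yaw 0.340/0.340 q6 1.09 Mz 0.237 F [-1.116   0.715   7.3785] [ 0.5367 -0.0175] 59.1
turned 2.64 yaw 0.280/0.280 q6 1.15 Mz 0.514 F [0.2569 0.2229 7.4948] [ 0.5368 -0.0175] 59.4
turned 2.70 yaw 0.220/0.220 q6 1.21 Mz 0.209 F [-0.0058  0.3255  7.2705] [ 0.5368 -0.0175] 59.6
turned 2.76 yaw 0.160/0.160 q6 1.27 Mz 0.203 F [ 0.2093 -0.0166  6.9276] [ 0.5368 -0.0175] 59.9
turned 3.06 yaw -0.140/-0.141 q6 1.57 Mz 0.042 F [-0.3458  0.2331  6.9018] [ 0.5367 -0.0173] 61.1
turned 3.36 yaw -0.440/-0.441 q6 1.87 Mz -0.098 F [0.7826 0.1979 6.399 ] [ 0.5368 -0.0172] 62.4
```

The torque peaks repeat every 60° (yaw 1.36, 0.28, −0.77). So bolt1 is at its hard stop and the key cams over beyond that: 2.6 rad predicts contact near yaw 1.5 − k·60°, which agrees. I'll press once more to a moderate torque to confirm, back off within the hex play, and lift out. Then bolt0.

```bash
python3 - <<'E'
from h import *
y=yawof(); p=np.array([.5368,-.0173,.1205]); print(y); st("now")
p[2]=bot.current_tcp_pos()[2]
for i in range(8):
    m=bot.current_torque()[2]; 
    if m>.25: break
    y-=.04; bot.set_joints(kin.solve_ik(p,down(y))); print(f"{y:.3f} {bot.current_torque()[2]:.3f}")
print("contact at",y)
for i in range(3):
    y+=.05; bot.set_joints(kin.solve_ik(p,down(y))); bot.dwell(.1); print(f"back {y:.3f} {bot.current_torque()[2]:.3f}")
E
```

```text
-0.6804150505009013
now tip 6.8 [ 0.5373 -0.0171] F [ 0.5619 -0.0569  5.8928] M [ 0.0486 -0.005   0.1354] t 63.4
-0.720 0.387
contact at -0.7204150505009014
back -0.670 0.039
back -0.620 0.062
back -0.570 0.005
```

Contact is at yaw −0.72 with 0.39 N·m, so bolt1 is firm on its stop. Now bolt0.

```bash
sed -i 's/^TIP=.*/TIP=.1156/' h.py; python3 - <<'E'
from h import *
p=bot.current_tcp_pos(); bot.move_straight([.5371,-.0174,TIP+.06],feed=.08); st("lifted"); print(bot.current_finger_gap()*91)
x,y=.5325,.1222
bot.move_ptp([x,y,TIP+.06],down(2.134)); print(bot.current_qpos())
z,x,y=spiral(x,y,.0245,.021); print(z,x,y); st("")
E
```

```text
lifted tip 59.5 [ 0.5367 -0.0174] F [ 0.0492  0.298  -2.4441] M [0.1058 0.0161 0.0074] t 65.5
13.644011441768544
[ 0.116   0.4263  1.5891 -0.      1.1262 -0.4462]
0.5325 0.1222 tip 20.2 [ 1.8983 -2.1618 -1.8524] [-0.4517 -1.0788 -0.0283]
0.020208024821960338 0.5325 0.1222
 tip 20.2 [0.533  0.1219] F [ 1.8983 -2.1618 -1.8524] M [-0.4517 -1.0788 -0.0283] t 68.5
```

```bash
python3 - <<'E'
from h import *
effector.gripper_to(18/91); bot.dwell(.2); st("open")
p=[.5335,.1218,.121]; bot.move_straight(p,feed=.04,guard=8); st("low")
y=2.134
for d in(.1,.2,.1,0,-.1,-.2,-.1,0): bot.set_joints(kin.solve_ik(p,down(y+d)))
st("wig"); T,S=snap("b0")
A=T[205:265,225:285,::-1];B=S[150:210,280:340,::-1]
cv2.imwrite("pics/b0.png",np.hstack([cv2.resize(q,(360,360),interpolation=cv2.INTER_CUBIC) for q in(A,B)]))
E
```

```text
open tip 20.3 [0.5325 0.1221] F [-0.2836 -0.4846 -0.1275] M [ 0.0253 -0.1014  0.0068] t 69.0
low tip 5.2 [0.5334 0.1218] F [-0.0713  0.4772 -0.7365] M [ 0.0146 -0.1478  0.0435] t 69.6
wig tip 5.4 [0.5335 0.1218] F [-0.2407 -0.6459 -0.1394] M [-0.0262 -0.1024  0.0176] t 71.6
```

View pics/b0.png

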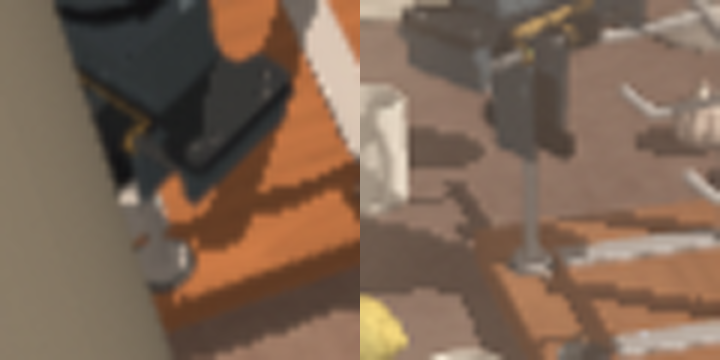

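Side crop (532,265): the collar lies on the bolt0 head, so the key is seated. Now I'll tighten, stopping at 0.3 N·m so it doesn't cam out.

```bash
python3 - <<'E'
from h import *
p,y=tight([.5335,.1218,.121],2.134,3.3,lim=.3)
p[2]=bot.current_tcp_pos()[2]
for i in range(3):
    y+=.05; bot.set_joints(kin.solve_ik(p,down(y))); bot.dwell(.1); print(f"back {y:.3f} {bot.current_torque()[2]:.3f}")
st("")
E
```

```text
gap 14.069151448863856
grip tip 5.4 [0.5335 0.1218] F [-0.2535 -0.065  -1.2998] M [ 0.0397 -0.1401 -0.0014] t 71.9
turned 0.06 yaw 2.074/2.075 q6 -0.39 Mz -0.013 F [-0.8331 -0.32    1.3095] [0.5334 0.1218] 72.2
turned 0.36 yaw 1.774/1.777 q6 -0.09 Mz -0.014 F [-0.5836  0.2897  0.0008] [0.5332 0.1215] 73.4
turned 0.66 yaw 1.474/1.477 q6 0.21 Mz -0.038 F [-1.1593  0.3953  2.1986] [0.5329 0.1215] 74.7
turned 0.96 yaw 1.174/1.177 q6 0.51 Mz -0.027 F [-0.6988  0.1076  0.6745] [0.5326 0.1214] 75.9
turned 1.26 yaw 0.874/0.877 q6 0.81 Mz 0.022 F [-0.8853 -0.1419  0.6118] [0.5323 0.1216] 77.2
turned 1.56 yaw 0.574/0.577 q6 1.11 Mz 0.037 F [0.6718 0.6237 0.6172] [0.5322 0.1219] 78.4
turned 1.86 yaw 0.274/0.277 q6 1.41 Mz 0.026 F [-0.1868  0.3227  0.218 ] [0.532 0.122] 79.7
turned 2.16 yaw -0.026/-0.023 q6 1.71 Mz 0.011 F [-1.5983  0.3008 -0.2083] [0.5318 0.1224] 80.9
turned 2.46 yaw -0.326/-0.323 q6 2.01 Mz 0.032 F [ 0.7536  0.4963 -0.0662] [0.5319 0.1227] 82.2
turned 2.76 yaw -0.626/-0.623 q6 2.31 Mz 0.002 F [0.6329 0.2375 0.1079] [0.5321 0.123 ] 83.4
turned 2.82 yaw -0.686/-0.683 q6 2.37 Mz 0.228 F [-0.191  -0.2445  0.434 ] [0.5321 0.123 ] 83.7
turned 2.88 yaw -0.746/-0.743 q6 2.43 Mz 0.454 F [ 0.3818  1.4218 -0.4837] [0.5321 0.1231] 83.9
STOP
back -0.696 0.037
back -0.646 0.058
back -0.596 0.013
 tip 5.4 [0.5321 0.1231] F [ 0.0363 -0.246   0.3322] M [-0.0784 -0.015   0.0127] t 85.0
```

Bolt0 hits its stop at the same yaw as bolt1 (−0.72), so both are tight. Returning the key to its stand.

```bash
python3 - <<'E'
from h import *
t=.1150
p=bot.current_tcp_pos(); bot.move_straight([p[0],p[1],.26],feed=.12); st("lift")
y=np.deg2rad(-12); x0,y0=.531,-.3478
bot.move_ptp([x0,y0,.26],down(y)); bot.move_straight([x0,y0,t+.045],feed=.12); st("above")
h=bot.move_straight([x0,y0,t+.0165],feed=.04,guard=7); st(h); print("tip",bot.current_tcp_pos()[2]-t)
if bot.current_tcp_pos()[2]-t<.021:
    effector.gripper_to(.35); bot.dwell(.2); bot.move_straight([x0,y0,.26],feed=.2)
    q=list(bot.current_qpos()); q[0]=-2.0; bot.set_joints(q)
    T,S=snap("back")
    cv2.imwrite("pics/back.png",np.hstack([cv2.resize(T[170:310,180:420,::-1],(500,292),interpolation=cv2.INTER_CUBIC),cv2.resize(S[200:270,310:370,::-1],(250,292),interpolation=cv2.INTER_CUBIC)]))
print(bot.current_time())
E
```

```text
lift tip 143.7 [0.5317 0.123 ] F [-0.6974  0.6332 -1.2214] M [ 0.0449  0.0624 -0.0219] t 86.3
above tip 45.2 [ 0.5314 -0.348 ] F [ 0.7426  0.0717 -1.4744] M [-0.0122  0.0096  0.054 ] t 89.0
True tip 17.4 [ 0.531  -0.3473] F [0.197  1.1365 8.2703] M [ 0.4224 -0.1017 -0.0158] t 89.6
tip 0.017988730504370817
93.925
```

View pics/back.png

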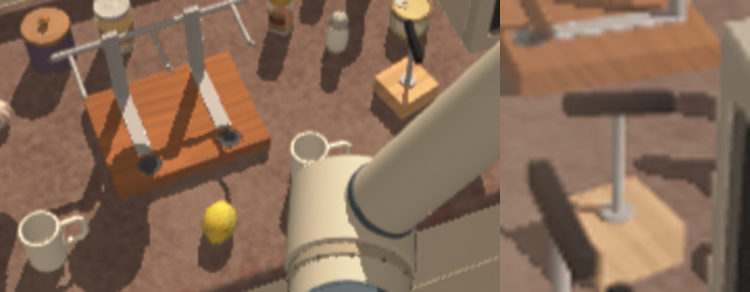

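The key is home, with its collar on the block at side crop (617,212). The far mug is unmoved at about (200,280). The near mug has been knocked to about (329,242), so I'll re-measure it later. First I'll measure the far mug from rim extremes in both views plus its handle point.

```bash
cat >> h.py <<'E'
from scipy.optimize import fsolve
SB=np.array([1.1,-1.3])
def white(I): # BGR int
    return (I.min(2)>120)&(I.max(2)-I.min(2)<48)
def rim(n,c,z=.085,r=.031):
    a=np.linspace(0,2*np.pi,90); return np.array([proj(n,[c[0]+r*np.cos(t),c[1]+r*np.sin(t),z]) for t in a])+(SB if n=="side" else 0)
def mask(I,roi,f=white):
    x0,y0,x1,y1=roi; m=f(I[y0:y1,x0:x1].astype(int)).astype(np.uint8)
    n,l,s,c=cv2.connectedComponentsWithStats(m); k=1+np.argmax(s[1:,4]); return np.argwhere(l==k)[:,::-1]+[x0,y0]
def mugtop(I,roi,g):
    P=mask(I,roi); u0=P[:,0].min()-.5; v0=P[:,1].min()-.5
    c=fsolve(lambda c:(rim("top",c)[:,0].min()-u0,rim("top",c)[:,1].min()-v0),g[:2])
    k=P[:,0].max(); h=np.array([k+.5,P[P[:,0]>=k-1,1].mean()]); H=onz("top",h,.05)[:2]
    print("top: area",len(P),"u0,v0",u0,v0,"c",c,"handle px",h,H,"dist",np.linalg.norm(H-c),"ang",np.degrees(np.arctan2(*(H-c)[::-1])))
    return c,np.arctan2(*(H-c)[::-1])
def mugside(I,roi,g):
    P=mask(I,roi); v0=P[:,1].min()-.5; um=(P[:,0].min()+P[:,0].max())/2
    c=fsolve(lambda c:(np.ptp(rim("side",c)[:,0])/2+rim("side",c)[:,0].min()-um,rim("side",c)[:,1].min()-v0),g[:2])
    print("side: area",len(P),"u",P[:,0].min(),P[:,0].max(),"v0",v0,"c",c); return c
E
python3 - <<'E'
from h import *
for tag,T,S in(("1",cv2.imread("pics/top1.png"),cv2.imread("pics/side1.png")),("back",cv2.imread("pics/top_back.png"),cv2.imread("pics/side_back.png"))):
    print(tag); mugtop(T,(180,262,226,304),(.44,.31)); mugside(S,(266,155,296,190),(.44,.31))
    if tag=="1": mugtop(T,(320,230,360,270),(.41,-.145)); 
    mugside(S,(278,205,308,244),(.41,-.145))
print(C["top"]["origin"])
E
```

```text
1
top: area 72 u0,v0 189.5 270.5 c [0.4399 0.3121] handle px [209.5 279.5] [0.4482 0.2836] dist 0.02973535434678503 ang -73.80437598781903
side: area 270 u 273 287 v0 163.5 c [0.4394 0.3102]
top: area 55 u0,v0 327.5 240.5 c [ 0.3917 -0.1401] handle px [344.5 246.5] [ 0.4098 -0.1767] dist 0.04075392425425274 ang -63.7031525125765
side: area 418 u 285 301 v0 210.5 c [ 0.4138 -0.144 ]
back
top: area 61 u0,v0 190.5 270.5 c [0.4388 0.3092] handle px [209.5 279. ] [0.45   0.2832] dist 0.028336709966894656 ang -66.6156215093824
side: area 270 u 273 287 v0 163.5 c [0.4394 0.3102]
side: area 410 u 289 305 v0 207.5 c [ 0.4328 -0.1249]
[-0.4514  0.237   1.5029]
```

```bash
python3 - <<'E'
from h import *
T=cv2.imread("pics/top_back.png"); T1=cv2.imread("pics/top1.png")
print(T[278,186:226].tolist())
for mn,d in((80,45),(95,45),(95,38),(95,55)):
    w=lambda I:(I.min(2)>mn)&(I.max(2)-I.min(2)<d)
    for I,roi,g in((T,(180,262,232,304),(.44,.31)),(T1,(320,230,362,270),(.41,-.145))):
        P=mask(I,roi,w); print(mn,d,len(P),P.min(0),P.max(0))
        import h; h.white=w; h.mask.__defaults__=(w,); mugtop(I,roi,g)
E
```

```text
[[51, 61, 79], [53, 63, 80], [84, 99, 119], [168, 200, 225], [147, 173, 194], [108, 126, 140], [105, 122, 135], [106, 124, 137], [108, 125, 140], [109, 127, 141], [110, 129, 143], [112, 131, 146], [112, 131, 146], [114, 132, 147], [113, 133, 148], [114, 133, 148], [113, 133, 148], [114, 133, 148], [113, 132, 147], [113, 131, 147], [128, 148, 165], [197, 223, 237], [164, 191, 213], [128, 150, 170], [117, 137, 158], [100, 119, 145], [84, 101, 130], [88, 108, 142], [90, 109, 144], [92, 111, 147], [94, 114, 149], [90, 110, 145], [90, 109, 144], [100, 118, 143], [112, 131, 146], [106, 125, 139], [77, 90, 105], [56, 66, 83], [53, 62, 80], [52, 62, 79]]
80 45 513 [188 272] [222 299]
top: area 513 u0,v0 187.5 271.5 c [0.4385 0.3188] handle px [222.5    278.6667] [0.4361 0.2433] dist 0.07559673130432967 ang -91.79848913945905
80 45 396 [327 236] [349 263]
top: area 396 u0,v0 326.5 235.5 c [ 0.4119 -0.1444] handle px [349.5 252. ] [ 0.3832 -0.184 ] dist 0.048911347377138016 ang -125.90866212215704
95 45 499 [188 272] [221 299]
top: area 499 u0,v0 187.5 271.5 c [0.4385 0.3188] handle px [221.5 
[... 244 characters left out ...]
5704
95 38 228 [191 281] [211 299]
top: area 228 u0,v0 190.5 280.5 c [0.4026 0.3167] handle px [211.5  289.55] [0.4099 0.2859] dist 0.03161000793713927 ang -76.66807388463519
95 38 200 [327 247] [344 263]
top: area 200 u0,v0 326.5 246.5 c [ 0.3705 -0.1283] handle px [344.5    253.6842] [ 0.383  -0.1656] dist 0.039326255273767645 ang -71.41035100627501
95 55 604 [188 270] [221 299]
top: area 604 u0,v0 187.5 269.5 c [0.4459 0.3173] handle px [221.5 278. ] [0.4397 0.2457] dist 0.07187422177709558 ang -94.90552929491548
95 55 534 [326 236] [356 263]
top: area 534 u0,v0 325.5 235.5 c [ 0.4131 -0.1413] handle px [356.5    246.2667] [ 0.396  -0.2154] dist 0.07606782492419759 ang -102.95884596665114
```

With a looser mask the handle sits 72–76 mm from the axis, as it should. Far mug: (0.441, 0.313), handle direction about −92°. From the two bolt axes the rack yaw is 1.8° and hook0 is at (0.6086, 0.195), which agrees with the hook tip seen earlier to within 3 mm. I'll pick the far mug and hang it on hook0.

```bash
cat >> h.py <<'E'
TH=.0314
def rackpt(x,y):
    return np.array([.535,.0520])+R.from_euler("z",TH).as_matrix()[:2,:2]@(np.array([x+75,y])/1000)
def pick(c,my,g=.060):
    o=down(my+np.pi/2); z=g-.0188
    effector.gripper_to(1.0)
    bot.move_ptp([c[0],c[1],.26],o); bot.move_straight([c[0],c[1],.13],feed=.25)
    h=bot.move_straight([c[0],c[1],z],feed=.1,guard=6); st(("down hit",h))
    if h: return False
    effector.gripper_to(0.0,25); print("gap",bot.current_finger_gap()*91); st("gripped")
    bot.move_straight([c[0],c[1],.26],feed=.15); print("gap",bot.current_finger_gap()*91); st("up"); return True
def hang(hy,g=.060,dy=0,dz=0):
    o=down(TH+np.pi/2); off=g-.0188
    a=rackpt(3-75,hy+48+dy); b=rackpt(3,hy+48+dy); print("target",a,b)
    bot.move_ptp([*a,.26],o); bot.move_straight([*a,.137+off+dz],feed=.2); st("pre")
    return a,b,off
E
python3 - <<'E'
from h import *
if pick((.441,.313),np.deg2rad(-2)):
    print(hang(140)); snap("pre0")
    T,S=cv2.imread("pics/top_pre0.png"),cv2.imread("pics/side_pre0.png")
    cv2.imwrite("pics/pre0.png",np.hstack([cv2.resize(T[180:290,160:270],(396,396),interpolation=cv2.INTER_CUBIC),cv2.resize(S[110:200,270:360],(396,396),interpolation=cv2.INTER_CUBIC)]))
E
```

```text
('down hit', False) tip -73.8 [0.4414 0.3132] F [0.2515 0.1556 0.9965] M [-0.0417 -0.1328 -0.0083] t 100.5
gap 61.1164162999289
gripped tip -74.2 [0.4413 0.3131] F [ 1.5594 -0.1876  4.8945] M [-0.0502 -0.3182 -0.0414] t 101.1
gap 60.66628378989431
up tip 143.7 [0.4407 0.3128] F [ 0.4827 -0.2921 -2.3212] M [-0.0205 -0.0786  0.0236] t 102.7
target [0.5321 0.24  ] [0.6071 0.2424]
pre tip 63.3 [0.532  0.2406] F [ 0.764   0.7741 -1.0808] M [ 0.0008 -0.1173  0.0153] t 103.8
(array([0.5321, 0.24  ]), array([0.6071, 0.2424]), 0.0412)
```

View pics/pre0.png

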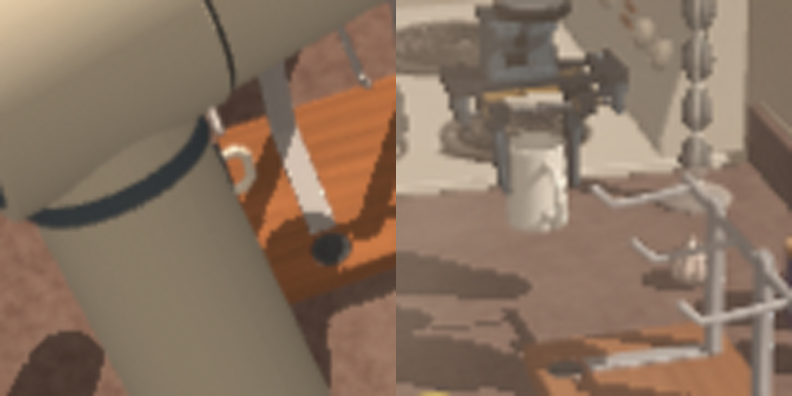

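The side crop shows the handle loop (550,190) level with the hook0 tip (597,188). The top crop shows the loop at (240,170) and the hook end at (213,118). I'll check y with numbers, then insert under guard.

```bash
python3 - <<'E'
from h import *
f=lambda u,v:((u+.5)/3.6+159.5,(v+.5)/3.6+179.5)
print("loop outer",onz("top",f(255,172),.182),"tip",onz("top",f(214,124),.19),"pred tip",rackpt(-24,140))
a,b,off=rackpt(3-75,188),rackpt(3,188),.0412
h=bot.move_straight([*b,.137+off],feed=.08,guard=7); st(("ins",h))
if not h:
    h=bot.move_straight([*b,.106+off],feed=.05,guard=4); st(("low",h)); print("z0",bot.current_tcp_pos()[2]-off)
E
```

```text
loop outer [0.5285 0.1737 0.182 ] tip [0.5873 0.1953 0.19  ] pred tip [0.5816 0.1935]
('ins', False) tip 62.6 [0.6066 0.2424] F [-0.2047 -0.7817 -1.6608] M [-0.0236 -0.1457 -0.0208] t 105.0
('low', True) tip 30.7 [0.6066 0.2422] F [0.363  1.4858 4.9467] M [-0.248  -0.277   0.0355] t 105.6
z0 0.10514581873764668
```

Contact came at z0 ≈ 0.105, and Mx = −0.25 matches about 5 N on the handle 48 mm off axis. It is on the hook, so I'll release.

```bash
python3 - <<'E'
from h import *
effector.gripper_to(.90); bot.dwell(.3); p=bot.current_tcp_pos(); st("rel")
h=bot.move_straight([p[0],p[1],.27],feed=.15,guard=10); st(h)
q=list(bot.current_qpos()); q[0]=1.0; bot.set_joints(q)
T,S=snap("m0")
import h
w=lambda I:(I.min(2)>95)&(I.max(2)-I.min(2)<55)
h.mask.__defaults__=(w,)
P=mask(T,(316,225,362,268)); print("near",len(P),P.min(0),P.max(0))
c,a=mugtop(T,(316,225,362,268),(.43,-.125)); mugside(S,(280,200,314,244),(.43,-.125))
cv2.imwrite("pics/m0.png",np.hstack([cv2.resize(T[170:280,190:370,::-1],(540,330),interpolation=cv2.INTER_CUBIC),cv2.resize(S[130:240,280:350,::-1],(210,330),interpolation=cv2.INTER_CUBIC)]))
E
```

```text
rel tip 30.6 [0.6061 0.2421] F [ 0.0506  0.4399 -0.19  ] M [-0.009  -0.103   0.0293] t 106.4
False tip 153.4 [0.6056 0.2419] F [ 0.412  -0.4304 -1.0644] M [ 0.0182 -0.1204  0.0107] t 107.4
near 523 [319 232] [348 260]
top: area 523 u0,v0 318.5 231.5 c [ 0.4369 -0.1251] handle px [348.5    241.3636] [ 0.4243 -0.1976] dist 0.07353866216324056 ang -99.83519513744464
side: area 961 u 280 313 v0 199.5 c [ 0.4437 -0.0605]
```

View pics/m0.png

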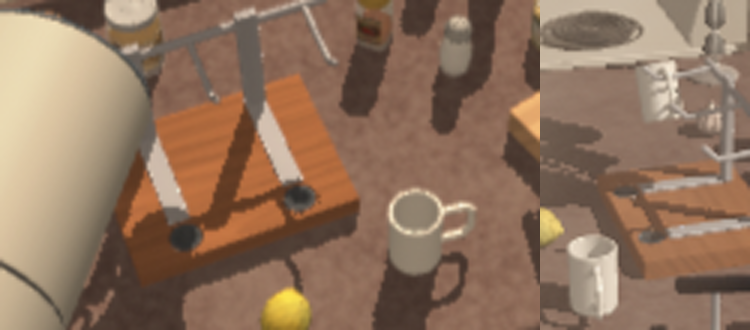

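The first mug hangs from hook0 (side crop (658,90)). The near mug's rim centre is at top crop (415,212) with its handle to the right. Both measurements agree on (0.435, −0.1255), and the handle is about −98°. I'll pick it now and hang it on hook2.

```bash
python3 - <<'E'
from h import *
bot.move_ptp([.33,.25,.32],down(np.pi/2))
if pick((.4355,-.1255),np.deg2rad(-9)):
    a,b,off=hang(-140)
    h=bot.move_straight([*b,.137+off],feed=.08,guard=7); st(("ins",h))
    if not h:
        h=bot.move_straight([*b,.104+off],feed=.05,guard=4); st(("low",h)); print("z0",bot.current_tcp_pos()[2]-off)
E
```

```text
('down hit', False) tip -73.9 [ 0.4358 -0.1256] F [-0.6012  0.3514  0.2239] M [-0.0226 -0.0684  0.0346] t 114.0
gap 60.52483736777251
gripped tip -74.3 [ 0.4354 -0.1255] F [-1.5533  0.7561  5.3603] M [ 0.1077  0.1315 -0.0016] t 114.5
gap 60.65591229997008
up tip 143.8 [ 0.4351 -0.1254] F [ 0.5103  0.0692 -1.9122] M [-0.0411 -0.0554 -0.0066] t 116.1
target [ 0.5409 -0.0399] [ 0.6158 -0.0375]
pre tip 63.3 [ 0.5409 -0.0404] F [-0.0686 -0.2315 -1.5153] M [-0.0586 -0.1823 -0.0395] t 117.3
('ins', False) tip 62.6 [ 0.6154 -0.0375] F [-0.0938  0.0895 -2.1549] M [-0.0242 -0.0881 -0.0071] t 118.4
('low', True) tip 30.4 [ 0.6155 -0.0375] F [ 1.7994 -0.406   1.7183] M [-0.2151 -0.4375  0.0414] t 119.0
z0 0.10481291263990862
```

Contact came at the same height and with the same moment sign as for the first mug. I'll release, retract, let the swing die down and check with one last picture.

```bash
python3 - <<'E'
from h import *
effector.gripper_to(.90); bot.dwell(.3); p=bot.current_tcp_pos()
h=bot.move_straight([p[0],p[1],.27],feed=.15,guard=10); st(h)
bot.move_ptp([.35,-.25,.34],down(np.pi/2)); q=list(bot.current_qpos()); q[0]=-2.3; bot.set_joints(q)
bot.dwell(8); snap("x"); bot.dwell(1.5); T,S=snap("end"); print(bot.current_time())
a=cv2.imread("pics/side_x.png").astype(int); print("motion px",(np.abs(a-S[:,:,::-1].astype(int)).max(2)>40).sum())
cv2.imwrite("pics/end.png",np.hstack([cv2.resize(T[160:280,180:400,::-1],(440,300),interpolation=cv2.INTER_CUBIC),cv2.resize(S[135:260,270:370,::-1],(350,437),interpolation=cv2.INTER_CUBIC)[:300]]) if 0 else np.hstack([cv2.resize(T[160:280,180:400,::-1],(440,437),interpolation=cv2.INTER_CUBIC),cv2.resize(S[135:260,270:370,::-1],(350,437),interpolation=cv2.INTER_CUBIC)]))
E
```

```text
False tip 153.5 [ 0.6146 -0.0373] F [ 0.1024  0.0475 -0.5507] M [-0.033  -0.0445 -0.0249] t 120.8
134.0
motion px 0
```

View pics/end.png

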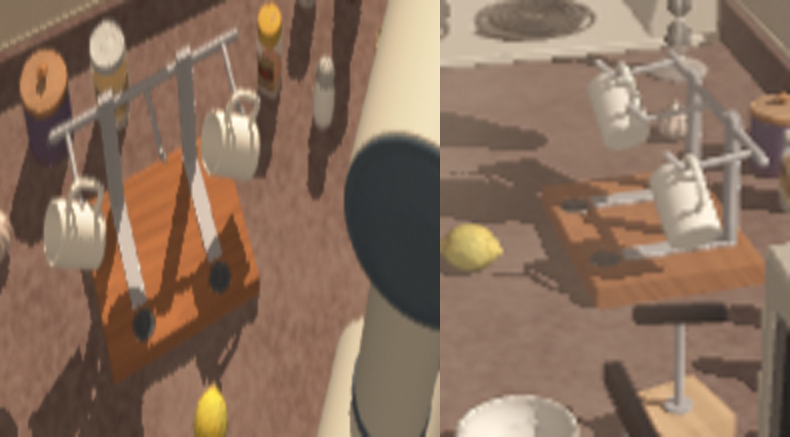

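Both mugs hang by their handles on hook0 and hook2 with no motion between the last two frames. The key is upright in its stand (side crop (680,405)), and nothing else near it was disturbed. Handing in.

```bash
python3 -c "
from workcell import close_job; print(close_job())"
```

```text
the job is handed in; nothing more can be done
None
```

The job is handed in, at about 134 s on the robot's clock. Both bolts are tight, the key is back in its stand, and the two white mugs that were there hang on hook0 and hook2.

- **Bolts:** Both stopped turning at the same key angle, with about 0.4 N·m against the stop, which fits the 2.6 rad limit.
- **Bolt1:** This one went less cleanly. The first insertion wedged (about 50 N peak on the wrist), and the key slipped over in the socket several times before the final check. I loosened the grip so the key could seat and then tightened again. I infer the bolt is at the stop from the repeated contact angle, because there is no direct reading.
- **Key:** It was lowered to its seated height (tip about 18 mm above the worktop). The last picture shows it upright with its collar on the block.
- **Mugs:** One mug had been knocked aside during the run, so I measured it again before picking it up. After release, two frames 1.5 s apart showed no motion.
- **Camera disagreement:** The side view was about 1 pixel off from the top view in each direction (roughly 3–4 mm), found with the fingertips. I corrected for it, but some measurements still differed by several mm between views. The final positions came from contact with the guarded moves.

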